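# Candle an egg

## Robot

A 6-joint arm with a two-finger parallel gripper is mounted at the origin on a cart in front of the work surface, level with it; the furniture and walls round the work are solid. World frame = base frame: x ahead of the robot, y to its left, z up, the work surface at z = 0. Lengths are in m, angles in rad, forces in N, time in s.
With the tool pointing down it reaches from about 0.3 to 0.75 m from the base axis. Payload 8.5 kg.
Tool frame: the origin (TCP) lies between the finger pads; the fingertips stand 22 mm ahead of it and the grasp point (between the pads) lies 3 mm ahead of it; z points along the fingers, y is the line along which they close (so a half turn about z gives the same grasp; the last joint's range is limited). The gripper opens to 88 mm and grips with 3 to 60 N. Pads are 18 mm wide; open, the fingers measure 123 mm over their backs; the gripper's body (75 mm by 187 mm) begins 45 mm behind the grasp point.
Start: joints at [1.081, 0.381, 1.297, -0, 1.464, -0.215], TCP at [0.149, 0.529, 0.261] pointing down, gripper open.
Joint ranges: [-3.11, 3.11], [-0.89, 2.33], [0.22, 2.48], [-1.42, 4.56], [0.17, 2.85], [-2.88, 2.88]. Speed limits (rad/s): [2.39, 2.39, 3.14, 3.14, 3.14, 3.14].

## Interface

Orientations are given as a rotation vector (axis times angle).
In Python, from rig import bot, effector, get_image, camera_params, job, read_clock, read_joints, read_joint_velocities, read_joint_torque, read_ee_pos, read_eef_rot, read_wrist_force, read_ft_torque, read_finger_gap, read_finger_force gives the robot as it stands. Calls block until the motion is done:
- bot.goto(position, orientation): joint-space move of the TCP to a pose.
- bot.move_straight(position, max_speed=0.15, ori=None, threshold=None): straight line of the TCP; ori=None keeps the orientation; max_speed is the mean speed in m/s. With threshold (N) it stops when the force on the tool has changed by that much, and returns True; else False.
- bot.move_j(angles): joint-space move.
- effector.gripper_to(opening, newtons=None): opening from 0.0 (shut) to 1.0 (fully open); newtons is the grip in N (None keeps the last); returns when the fingers have stopped.
- bot.hold(seconds).
- bot.ik(position, orientation): joint angles nearest the present ones, or None.
- get_image(name): name is "scene" or "top" or "wrist"; returns (picture, depth): 420x560x3 uint8, red, green, blue; 420x560 float32, m along the optical axis (not along the pixel's ray), 0 where there is no reading.
- camera_params(name): a dict with "fovy" (degrees; the focal length in pixels is half the picture's height over the tangent of half this angle, whatever the lens; pixels are square), "cx", "cy" (the principal point, pixels), "R" (3x3) and "t" (3): a world point X has camera coordinates R X + t. Camera axes: x right, y down, z forward; pixel columns grow to the right and rows downward; lengths in m; the calibration is good to about 2 mm. A picture is of the moment at which its call begins: read the wrist's pose just before it. camera_params takes no time and is no camera call; for the wrist camera it gives the pose at the moment of the call.
A pose or a line that the arm cannot do raises bot.PlanningError and nothing moves.
- job.close_job(): hands the job in; it is judged then, once.
Readings, each from a call of its own:
- read_clock(): time.
- read_joints(): joint angles.
- read_joint_velocities(): joint speeds.
- read_joint_torque(): joint torques, N m.
- read_ee_pos(): TCP position.
- read_eef_rot(): TCP orientation.
- read_wrist_force(): force on the tool from outside, world axes, zero at the start.
- read_ft_torque(): the same for the moment, N m.
- read_finger_gap(): opening from 0.0 (shut) to 1.0 (fully open).
- read_finger_force(): force on a finger pad.
Only numpy, scipy, OpenCV 4.12 (cv2) and the standard library are available. Lean on these libraries where they do the work, as an engineer would, in place of code of your own. Each camera call takes 0.05 s, during which the arm holds its last target. There are 200 camera calls.

## Task

Check the brown egg at the candling lamp: draw it up out of its cup in the egg rack, tilt it so that its big end (the lower end in the cup) points squarely into the lamp's bright window, and bring it in front of the middle of the window with a gap of about 2 cm. Finish while holding it still there, without the egg touching the lamp. The white egg stays in its cup, and the pepper jar, the price card and the tape roll stay where they are.

Things in the scene. Friction and masses are not known exactly. Their poses are not given: they have to be found in the camera images.
- brown_egg: the brown egg, about 60 g, rigid shell, 60 mm long and 42 mm across at the girth, which lies 27 mm above its big end. It stands on its big end in one of the two rack cups. Origin: the tip of the big end; +z runs along the egg's long axis to the small end. Round, so its yaw means nothing.
- white_egg: a white egg of the same size and the same axes, in the other cup of the rack; must stay there
- egg_rack: fixed egg rack: wooden board 160 x 64 x 18 mm with two grey round cups, 41 mm outside and 35 mm inside diameter, centres at x = -40 and +40 mm, y = 0. Rims are 48 mm above the table; a seated egg's big end is 35.5 mm above it (12.5 mm below the rim). Origin: centre of the board's underside; x along the board, z up.
- lamp_head: head of the fixed candling lamp: grey cylinder, 52 mm diameter, 90 mm long; at its upper end a bright round window, 40 mm diameter, in a black ring, 190 mm above the table. Origin: centre of the window; +z points straight out of it, 50 degrees from vertical, leaning towards the robot; y is level; the head extends along -z. The checked egg's +z lies along this +z.
- candling_lamp: the lamp's fixed foot and post: black round base 110 mm in diameter, 20 mm high, post up to 155 mm, carrying the head. Origin: centre of the base's underside, z up. The window centre is at (-30, 0, 190) mm in this frame, and the window looks to -x and up.
- pepper_jar: white pepper jar with a dark cap, 44 mm in diameter, 96 mm high, standing near the lamp; not to be moved. Origin: centre of its underside
- price_card: white price card upright in a black plastic block, 32 x 100 x 81 mm, standing near the lamp; not to be moved. Origin: centre of its underside
- tape_roll: roll of brown packing tape lying flat, 96 mm in diameter, 48 mm high; not to be moved. Origin: centre of its underside

How it is judged:
By the outcome, as a careful person would: the job done as asked, in the order asked, and still so for the second after the job is handed in, while the arm keeps its last pose, push and grip.
It also fails if it takes over 34 s, if anything falls off the work surface, if the arm or the gripper's body presses on something with over 40 N, if the wrist force passes 120 N, or if a joint passes its speed limit or range.

## Working session

There is one attempt and no reset: what is moved stays moved. The work goes in short steps, each a Python script; the robot and the scene stay as the last script left them, time stands still between calls to the robot, and variables do not carry over. Pictures are saved under pics/ and viewed, at most 10 in all, crops included, and the job is handed in when it is done.

```bash
ls; mkdir -p pics
cat > h.py <<'E'
import numpy as np, cv2
from rig import *
def K(n):
    p=camera_params(n); f=210/np.tan(np.radians(p["fovy"])/2); return f,p["cx"],p["cy"],np.array(p["R"]),np.array(p["t"])
def cloud(n,d):
    f,cx,cy,R,t=K(n); v,u=np.mgrid[0:420,0:560]
    P=np.stack([(u-cx)/f*d,(v-cy)/f*d,d],-1); return (P-t)@R
def save(n,im): cv2.imwrite(f"pics/{n}.png",im[...,::-1])
def proj(n,X):
    f,cx,cy,R,t=K(n); c=R@np.asarray(X)+t; return f*c[0]/c[2]+cx,f*c[1]/c[2]+cy
E
python3 - <<'E'
from h import *
for n in ("scene","top"):
    im,d=get_image(n); save(n,im); np.savez(f"{n}.npz",im=im,d=d)
    f,cx,cy,R,t=K(n); print(n,f,cx,cy,-R.T@t,R[2], (d>0).mean())
print(read_clock(),read_ee_pos(),read_eef_rot(),read_finger_gap())
E
```

```text
pics
scene 420.0174156523574 276.53189406553463 205.84050607195127 [1.20189021 0.44092706 1.15495605] [-0.52492686 -0.32927488 -0.78487569] 0.9957780612244898
top 497.9664858913695 268.78901824523507 216.77011852199027 [ 3.58485531e-01 -1.84131966e-03  1.84951746e+00] [ 0.08993456  0.00858959 -0.99591064] 0.9960799319727891
0.1 [0.14914889 0.52917217 0.26022759] [-4.30269721e-01 -3.11157163e+00  1.85087554e-03] 0.9973417291314243
```

View pics/scene.png

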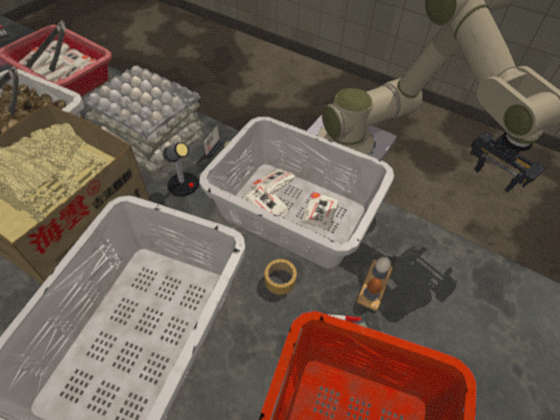

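View pics/top.png

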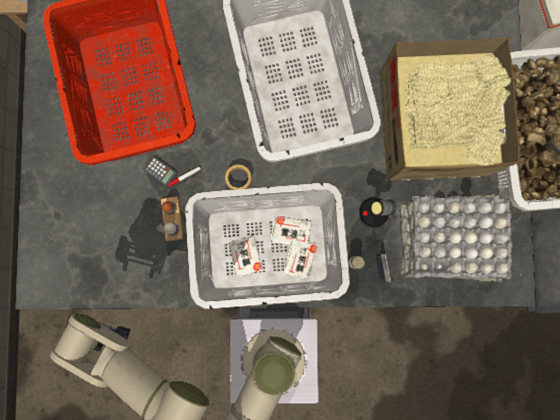

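The scene shows the rack (scene px ~375,285; top ~171,220) with brown egg at its far end (top ~168,207). It also shows the lamp (top ~377,210), jar (357,262) and card (384,265) beyond a tall white crate, and the tape at (238,177).

Run:
```python
from h import *
A={n:np.load(n+".npz") for n in("scene","top")}
a=A["top"]["im"][180:300,330:430]; b=A["top"]["im"][180:260,140:200];c=A["scene"]["im"][120:210,140:240]; e=A["scene"]["im"][240:330,340:420]
z=lambda x:cv2.resize(x,(400,300),interpolation=cv2.INTER_CUBIC)
save("crops",np.vstack([np.hstack([z(a),z(b)]),np.hstack([z(c),z(e)])]))
P=cloud("top",A["top"]["d"]); Q=cloud("scene",A["scene"]["d"])
for n,(u,v) in dict(egg=(168,207),white=(170,229),lampwin=(377,207),base=(372,218),jar=(357,262),card=(384,265),tape=(238,167),crateL=(190,250),crateR=(345,250),crateTop=(270,188),crateBot=(270,300),eggs=(405,230),eggtop=(440,230),table=(150,280)).items(): print(n,P[v-1:v+2,u-1:u+2].reshape(-1,3).mean(0).round(3))
for n,(u,v) in dict(egg=(376,284),white=(383,264),win=(181,150)).items(): print("s",n,Q[v-1:v+2,u-1:u+2].reshape(-1,3).mean(0).round(3))
m=(P[...,2]>.03)&(P[...,0]>.1)
x=P[m]; 
# max height over 5cm grid
for xx in np.arange(.15,.75,.05): print(round(xx,2),[int(1000*max([0,*x[(abs(x[:,0]-xx)<.025)&(abs(x[:,1]-y)<.025)][:,2]])) for y in np.arange(.5,-.56,-.05)])
```

```text
egg [0.555 0.372 0.09 ]
white [0.476 0.364 0.09 ]
lampwin [ 0.538 -0.349  0.196]
base [ 0.516 -0.366  0.021]
jar [ 0.356 -0.294  0.1  ]
card [ 0.344 -0.4    0.045]
tape [0.707 0.126 0.038]
crateL [0.399 0.276 0.188]
crateR [ 0.396 -0.24   0.186]
crateTop [0.606 0.008 0.185]
crateBot [0.233 0.01  0.189]
eggs [ 0.467 -0.469  0.084]
eggtop [ 0.459 -0.55   0.21 ]
table [0.294 0.454 0.003]
s egg [0.568 0.382 0.093]
s white [0.492 0.371 0.086]
s win [ 0.54  -0.346  0.192]
0.15 [539, 547, 546, 0, 0, 0, 0, 0, 0, 0, 0, 0, 0, 0, 0, 0, 0, 0, 0, 0, 0, 0]
0.2 [543, 542, 0, 0, 0, 190, 195, 192, 192, 190, 189, 0, 0, 0, 0, 0, 0, 0, 0, 0, 0, 0]
0.25 [0, 0, 0, 0, 187, 196, 197, 196, 196, 198, 198, 199, 198, 195, 196, 191, 0, 0, 0, 0, 0, 0]
0.3 [0, 0, 0, 0, 191, 197, 44, 33, 46, 0, 0, 59, 70, 98, 197, 196, 0, 0, 85, 229, 232, 235]
0.35 [0, 0, 0, 0, 197, 199, 0, 50, 52, 57, 1849, 72, 73, 49, 197, 194, 114, 0, 85, 234, 238, 240]
0.4 [0, 0, 0, 0, 192, 199, 0, 49, 50, 49, 0, 74, 77, 58, 196, 195, 96, 0, 83, 234, 249, 241]
0.45 [0, 0, 97, 97, 197, 202, 0, 49, 53, 47, 58, 73, 67, 56, 198, 195, 0, 0, 0, 235, 240, 238]
0.5 [0, 0, 101, 102, 198, 196, 0, 0, 0, 0, 44, 57, 66, 55, 196, 196, 0, 203, 191, 234, 246, 243]
0.55 [0, 0, 98, 100, 199, 196, 191, 189, 181, 142, 116, 87, 73, 71, 196, 194, 0, 215, 201, 230, 244, 242]
0.6 [0, 0, 88, 79, 188, 197, 195, 204, 198, 198, 201, 200, 195, 199, 197, 186, 0, 0, 0, 0, 0, 0]
0.65 [0, 0, 30, 0, 0, 0, 0, 56, 56, 0, 0, 0, 0, 0, 0, 0, 0, 0, 266, 270, 267, 271]
0.7 [201, 0, 0, 0, 0, 0, 0, 58, 60, 208, 211, 212, 210, 201, 0, 0, 0, 0, 265, 261, 187, 187]
```

View pics/crops.png

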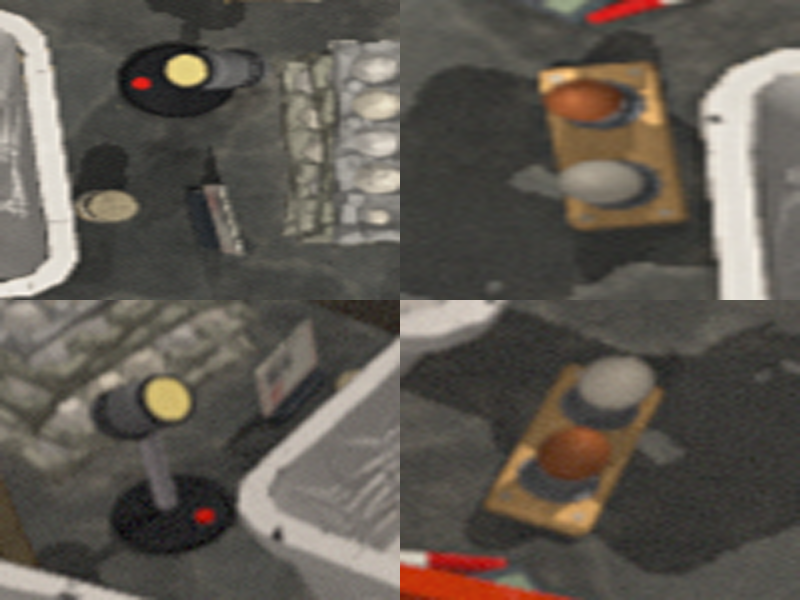

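```bash
cat >> h.py <<'E'
from scipy.spatial.transform import Rotation as Rn
def ori(z,y):
    z=np.array(z,float);z/=np.linalg.norm(z);y=np.array(y,float);y-=z*(y@z);y/=np.linalg.norm(y)
    return Rn.from_matrix(np.c_[np.cross(y,z),y,z]).as_rotvec()
E
python3 - <<'E'
from h import *
f,cx,cy,R,t=K("wrist"); T=Rn.from_rotvec(read_eef_rot()).as_matrix(); p=read_ee_pos()
print("cam in tool",T.T@(-R.T@t-p),"\n",R@T,f)
w=np.array([.54,-.348,.19])
for yaw in (-25,-12,0,12,25):
  h=np.array([np.sin(np.radians(yaw)),np.cos(np.radians(yaw)),0]); a=.766*h+[0,0,.643]; lev=np.cross(a,[0,0,1])
  for s in(1,-1):
    for g in(.05,.2): print(yaw,s,g,bot.ik(w+a*g,ori(-a,s*lev)))
for s in (1,-1):
  for z in (.066,.3): print("rack",s,z,bot.ik([.56,.372,z],ori([0,0,-1],[s,.1*s,0])))
E
```

```text
cam in tool [ 0.07686796 -0.00164836 -0.12406694] 
 [[-7.75452986e-04  9.99999699e-01 -2.41544606e-05]
 [-9.54420091e-01 -7.47317411e-04 -2.98465628e-01]
 [-2.98465556e-01 -2.08392560e-04  9.54420384e-01]] 290.9456847247533
-25 1 0.05 [-0.58112986  0.38718274  1.68393061 -1.01224836  0.49456223 -0.2393684 ]
-25 1 0.2 [-0.42059074  0.14701038  1.70454973 -0.83140976  0.74602842 -0.38466751]
-25 -1 0.05 None
-25 -1 0.2 [-0.42059074  0.14701038  1.70454973 -0.83140976  0.74602842  2.75692515]
-12 1 0.05 [-0.50480372  0.44480222  1.57902101 -1.01620413  0.7487957  -0.06384401]
-12 1 0.2 [-0.30900094  0.26619479  1.54337607 -0.89357697  1.02297587 -0.15098629]
-12 -1 0.05 None
-12 -1 0.2 None
0 1 0.05 [-0.45769637  0.50667147  1.46220913 -0.97937409  0.9749395   0.04233105]
0 1 0.2 [-0.2564223   0.38214824  1.36583587 -0.8911977   1.26134334 -0.02678109]
0 -1 0.05 None
0 -1 0.2 None
12 1 0.05 [-0.43149802  0.57380043  1.33128067 -0.93447462  1.19147502  0.12686768]
12 1 0.2 [-0.23904989  0.50095666  1.16529643 -0.87616775  1.48684583  0.05427099]
12 -1 0.05 None
12 -1 0.2 None
25 1 0.05 [-0.42329951  0.64997338  1.17819069 -0.8868771   1.41618432  0.20698374]
25 1 0.2 [-0.24831714  0.6335074   0.92233406 -0.86540702  1.72415331  0.1102171 ]
25 -1 0.05 None
25 -1 0.2 None
rack 1 0.066 [ 4.10676410e-01  7.65939691e-01  1.17570696e+00 -8.88178420e-16
  1.19994601e+00  3.11007757e-01]
rack 1 0.3 [ 4.10676410e-01  5.91497726e-01  8.25036677e-01 -8.88178420e-16
  1.72505825e+00  3.11007757e-01]
rack -1 0.066 [ 4.10676410e-01  7.65939691e-01  1.17570696e+00 -4.44089210e-16
  1.19994601e+00 -2.83058490e+00]
rack -1 0.3 [ 4.10676410e-01  5.91497726e-01  8.25036677e-01 -4.44089210e-16
  1.72505825e+00 -2.83058490e+00]
```

Run:
```python
from h import *
o=ori([0,0,-1],[1,.1,0])
def shot(n):
    p=camera_params("wrist"); im,d=get_image("wrist"); np.savez(n+".npz",im=im,d=d,**{k:np.array(v) for k,v in p.items()}); return im
bot.goto([.50,.36,.26],o); a=shot("w1")
bot.move_straight([.58,.385,.26],.15); b=shot("w2")
print(read_clock())
h=np.array([0,.766,.643]); w=np.array([.54,-.348,.19])
bot.goto(np.array([.54,0.02,.42]),ori([0,-.5,-.85],[1,0,0]))
bot.goto(w+h*.17,ori(-h,[1,0,0])); c=shot("w3")
bot.move_straight(w+h*.17+[-.05,0.0,.03],.15); d=shot("w4")
print(read_clock())
z=lambda x:cv2.resize(x,(400,300))
save("wr",np.vstack([np.hstack([z(a),z(b)]),np.hstack([z(c),z(d)])]))
```

```text
2.3583
5.5333
```

View pics/wr.png

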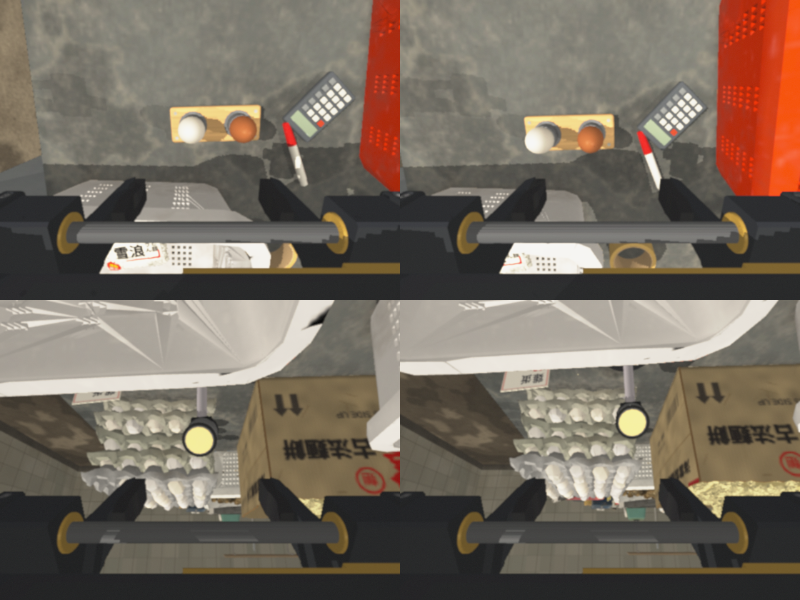

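The wrist views show both eggs clearly (w1 crop: white 190,128; brown 243,127). The lamp window is fully visible (w3 crop 199,440 of the mosaic; w4 632,420).

```bash
cat > m.py <<'E'
from h import *
def load(n):
    z=np.load(n+".npz"); f=210/np.tan(np.radians(float(z["fovy"]))/2); return z["im"],z["d"],f,float(z["cx"]),float(z["cy"]),z["R"],z["t"]
def blob(m,near):
    n,l,s,c=cv2.connectedComponentsWithStats(m.astype(np.uint8)); 
    k=[i for i in range(1,n) if s[i,4]>80]; i=min(k,key=lambda i:np.hypot(*(c[i]-near))); return l==i,c[i]
def ray(L,uv): f,cx,cy,R,t=L[2:]; r=R.T@np.array([(uv[0]-cx)/f,(uv[1]-cy)/f,1]); return -R.T@t,r/np.linalg.norm(r)
def tri(rs):
    A=sum(np.eye(3)-np.outer(r,r) for _,r in rs); b=sum((np.eye(3)-np.outer(r,r))@c for c,r in rs); X=np.linalg.solve(A,b)
    return X,[round(1000*np.linalg.norm(np.cross(X-c,r)),1) for c,r in rs]
def pts(L,m):
    im,d,f,cx,cy,R,t=L; v,u=np.nonzero(m&(d>0)); z=d[v,u]; return (np.c_[(u-cx)/f*z,(v-cy)/f*z,z]-t)@R
def plane(P):
    for _ in range(5):
        c=P.mean(0); n=np.linalg.svd(P-c,full_matrices=False)[2][2]; r=abs((P-c)@n); P=P[r<=2.5*r.std()+1e-6]
    return c,n*np.sign(n[2]),r.std()
E
python3 - <<'E'
from m import *
W={n:load(n) for n in("w1","w2","w3","w4")}
def hsv(L): return [x.astype(int) for x in cv2.split(cv2.cvtColor(L[0],cv2.COLOR_RGB2HSV))]
for name in("brown","white"):
    rs=[]
    for n,nb,nw in(("w1",(340,178),(267,180)),("w2",(826-560+0,193),(197,195))):
        L=W[n];h,s,v=hsv(L)
        m=((h<13)&(s>110)) if name=="brown" else ((s<45)&(v>140)); m,c=blob(m,nb if name=="brown" else nw)
        (cc,ax,an)=cv2.fitEllipse(np.argwhere(m)[:,::-1][cv2.convexHull(np.argwhere(m)[:,::-1].astype(np.int32),returnPoints=False)[:,0]].astype(np.float32))
        P=pts(L,m);print(name,n,m.sum(),c.round(1),np.round(cc,1),np.round(ax,1),"top",P[P[:,2]>np.percentile(P[:,2],95)].mean(0).round(4)); rs.append(ray(L,cc))
    print(tri(rs))
for n in("w1","w2"):
    L=W[n];h,s,v=hsv(L);m,c=blob((h>=13)&(h<25)&(s>80)&(v>120),(300,172) if n=="w1" else (235,185))
    P=pts(L,m);P=P[abs(P[:,2]-.018)<.006]
    r=cv2.minAreaRect((P[:,:2]*1000).astype(np.float32)); print("board",r,len(P),P[:,2].mean())
rs=[]
for n,g in(("w3",(279,196)),("w4",(324,168))):
    L=W[n];h,s,v=hsv(L);m,c=blob((h>22)&(h<35)&(s>60)&(v>170),g)
    cc,ax,an=cv2.fitEllipse(max(cv2.findContours(m.astype(np.uint8),0,1)[0],key=len)); rs.append(ray(L,cc))
    c0,nn,sd=plane(pts(L,cv2.erode(m.astype(np.uint8),np.ones((3,3)))>0))
    print(n,c.round(1),np.round(cc,2),np.round(ax,1),round(an),c0.round(4),nn.round(3),"tilt",np.degrees(np.arccos(nn[2])),"yaw",np.degrees(np.arctan2(nn[1],nn[0])),sd)
print(tri(rs))
# scene/top
for n,g in(("scene",(181,150)),("top",(377,207))):
    z=np.load(n+".npz"); L=(z["im"],z["d"],*K(n));h,s,v=hsv(L);m,c=blob((h>18)&(h<38)&(s>60)&(v>150),g)
    r=ray(L,c);rs.append(r);P=pts(L,m);c0,nn,sd=plane(P);print(n,m.sum(),c,c0.round(4),nn.round(3),sd)
print(tri(rs),tri(rs[2:]))
E
```

```text
brown w1 1089 [339.8 180.8] [339.8 180.8] [36.8 37.5] top [0.5609 0.3772 0.0953]
brown w2 1041 [266.1 195. ] [266.  195.2] [35.8 37.4] top [0.5606 0.3769 0.0953]
(array([0.56027729, 0.37761669, 0.06651829]), [np.float64(0.1), np.float64(0.1)])
white w1 1262 [267.7 181.5] [269.3 181.5] [37.9 51. ] top [0.4805 0.3697 0.0951]
white w2 1448 [196.6 196.9] [204.3 195.8] [50.  60.3] top [0.4808 0.3699 0.095 ]
(array([0.48181911, 0.36053216, 0.03090072]), [np.float64(0.9), np.float64(0.9)])
board ((521.1776733398438, 372.1322326660156), (160.0025177001953, 64.10710144042969), 7.3974833488464355) 2991 0.017672564192574052
board ((521.5193481445312, 372.29498291015625), (158.45916748046875, 64.09720611572266), 7.330080509185791) 2560 0.01774120812102657
w3 [278.3 196.2] [278.31 196.2 ] [35.8 37.4] 111 [ 0.5356 -0.3487  0.1893] [-0.097  0.76   0.643] tilt 49.992546003565366 yaw 97.25785972320695 9.670671315141058e-05
w4 [324.8 171.3] [324.82 171.3 ] [35.6 36.5] 58 [ 0.5358 -0.3495  0.1902] [-0.093  0.759  0.644] tilt 49.91702526171124 yaw 96.96888973533972 0.00011191392094933898
(array([ 0.53553299, -0.34944973,  0.18966214]), [np.float64(0.0), np.float64(0.0)])
scene 101 [181.45544554 149.26732673] [ 0.5348 -0.3479  0.1917] [-0.08   0.787  0.612] 0.00032566221498012566
top 94 [376.0106383  207.67021277] [ 0.5359 -0.3464  0.1917] [-0.12   0.803  0.583] 0.0003714854962342705
(array([ 0.53573368, -0.34697618,  0.19113284]), [np.float64(0.3), np.float64(0.6), np.float64(1.0), np.float64(0.9)]) (array([ 0.53638379, -0.34647247,  0.19239367]), [np.float64(0.7), np.float64(0.7)])
```

Run:
```python
from h import *
o=ori([0,0,-1],[np.cos(.1287),np.sin(.1287),0]); e=np.array([.5608,.3774,0])
bot.move_straight([.5,-.18,.38],.3)
bot.goto([.54,0.02,.42],ori([0,-.5,-.85],[1,0,0]))
bot.goto(e+[0,0,.2],o); effector.gripper_to(.68)
print("hit",bot.move_straight(e+[0,0,.0705],.1,threshold=5),read_ee_pos(),read_clock())
effector.gripper_to(0.0,20); print(read_finger_gap()*88,read_finger_force(),read_wrist_force())
bot.move_straight(e+[0,0,.16],.08); print(read_finger_gap()*88,read_finger_force(),read_wrist_force(),read_clock())
p=camera_params("wrist"); im,d=get_image("wrist"); np.savez("w5.npz",im=im,d=d,**{k:np.array(v) for k,v in p.items()}); save("w5",im)
```

```text
hit False [0.56106467 0.37753541 0.07120273] 10.325
40.886825211000264 19.981122044700896 [ 0.29257594 -0.14910419  1.71929134]
41.00163976176635 19.971449245058466 [ 0.30533161  0.58192727 -0.47695245] 12.0167
```

View pics/w5.png

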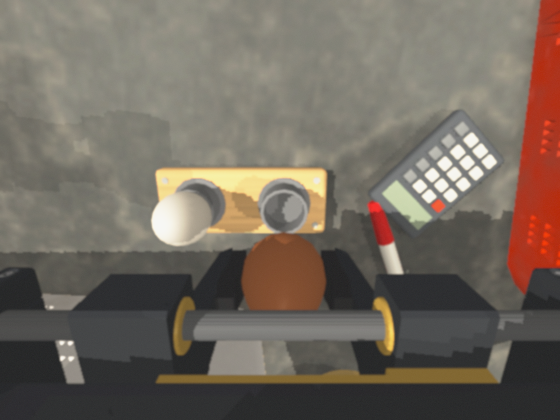

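The egg is held upright between the pads (centre ~284,275); its cup is empty and the white egg sits in its own cup (185,218).

Run:
```python
from h import *
e=np.array([.5608,.3774,0]);w=np.array([.5357,-.3485,.1900]); y=np.radians(97.1);t=np.radians(50)
a=np.array([np.sin(t)*np.cos(y),np.sin(t)*np.sin(y),np.cos(t)]); o=ori(-a,np.cross(a,[0,0,1]))
bot.move_straight(e+[0,0,.32],.15)
bot.goto([.54,0.02,.40],ori([0,-.5,-.85],[1,0.1,0]))
bot.goto(w+a*.155,o)
print(read_finger_gap()*88,read_clock())
bot.move_straight(w+a*.0557,.06,threshold=8)
bot.hold(.3)
print(read_finger_gap()*88,read_finger_force(),read_wrist_force(),read_clock())
p=np.array(read_ee_pos());R=Rn.from_rotvec(read_eef_rot()).as_matrix();print((p-w)@a,p-w-a*((p-w)@a),-R[:,2]@a)
ims=[]
for n in("wrist","scene","top"):
    q=camera_params(n);im,d=get_image(n); np.savez("f_"+n+".npz",im=im,d=d,**{k:np.array(v) for k,v in q.items()}); ims.append(im)
z=lambda x:cv2.resize(x,(400,300),interpolation=cv2.INTER_CUBIC)
save("fin",np.vstack([np.hstack([z(ims[0]),z(ims[0][150:330,160:400])]),np.hstack([z(ims[1][90:210,120:280]),z(ims[2][150:270,300:460])])]))
```

```text
40.83362939447029 15.725
40.897513290845474 19.97247856677859 [ 1.03305918  0.19796087 -1.09901174] 17.8333
0.05579306397178663 [ 1.33339559e-05 -6.03422360e-06  9.10028936e-06] 0.9999999929676942
```

View pics/fin.png

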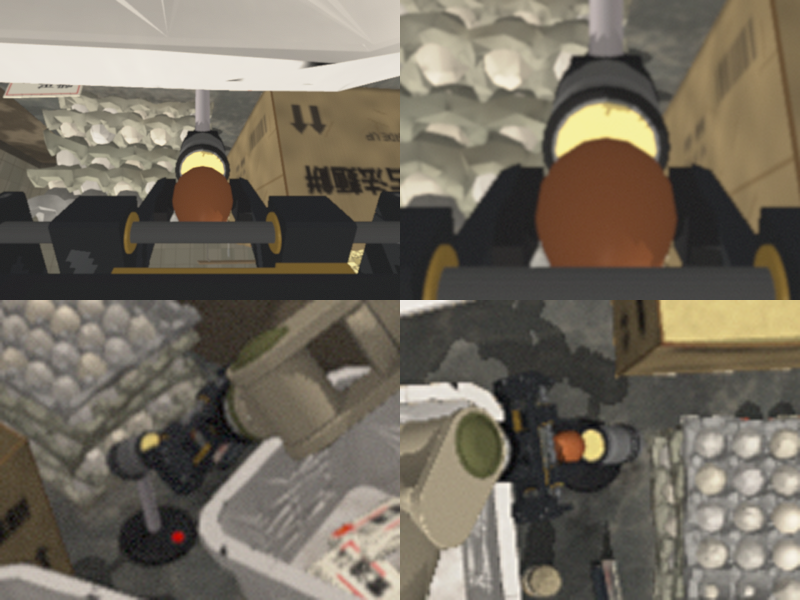

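The egg is in front of the window in both views, with a visible gap. Next I'll compare the egg's surface in the tool frame before and after the move, in case it slipped or pivoted.

Run:
```python
from m import *
for n,g in(("w5",(284,265)),("f_wrist",(284,265))):
    L=load(n);h,s,v=[x.astype(int) for x in cv2.split(cv2.cvtColor(L[0],cv2.COLOR_RGB2HSV))]
    m,c=blob((h<13)&(s>110),g); P=pts(L,m&(L[1]<.25)); C=P@L[5].T+L[6]
    # tool frame: from known camera mount
    M=np.array([[-7.7545e-4,.9999997,-2.4e-5],[-.95442,-7.47e-4,-.298466],[-.298466,-2.08e-4,.95442]]); T=C@M+[.076868,-.001648,-.124067]
    T=T[abs(T[:,1])<.03]
    print(n,c.round(1),m.sum(),len(T))
    for k in(.02,.016,.01,.005):
        S=T[abs(T[:,2]-.003-k)<.001]
        if len(S)>5:
            A=np.c_[2*S[:,:2],np.ones(len(S))]; q=np.linalg.lstsq(A,(S[:,:2]**2).sum(1),rcond=None)[0]; print(k,"centre mm",(q[:2]*1000).round(2),"r",1000*np.sqrt(q[2]+q[0]**2+q[1]**2))
    print("tip-most z",np.percentile(T[:,2],99.5),T[:,2].max())
```

```text
w5 [283.2 274.4] 5462 5434
0.01 centre mm [ 1.   -1.52] r 20.492214913544963
0.005 centre mm [ 0.89 -1.56] r 20.904558355894093
tip-most z 0.013715817111150476 0.020124260043005007
f_wrist [283.2 274.8] 5341 5319
0.01 centre mm [ 0.5  -1.99] r 20.843417231980762
0.005 centre mm [ 1.02 -1.54] r 20.873545429747402
tip-most z 0.011902013548668575 0.05543858862474031
```

Run:
```python
from h import *
p=np.array(read_ee_pos());R=Rn.from_rotvec(read_eef_rot()).as_matrix()
bot.move_straight(p+R@[-.0007,.0014,-.0005],.02); bot.hold(.8)
print(read_finger_gap()*88,np.abs(read_joint_velocities()).max(),read_wrist_force(),read_clock())
print(job.close_job())
```

```text
40.648862455285204 0.0022156943059701037 [ 0.55385615 -0.96179387 -0.60048549] 19.0333
the job is handed in; nothing more can be done
None
```

The brown egg is held still in front of the middle of the lamp window, big end squarely facing it with a gap of about 2 cm, and the job was handed in at 19.0 s; nothing else was touched as far as I could see, though I did not re-measure the other objects at the end.

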